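# Wedge the coin box into the carrom board's corner and twist its tight cap open

### The job

The cap of the round coin box on the carrom board is tight. Push the box into the near corner of the board on its own side (the near corners are the two closest to the robot; the box stands towards one, a steel tumbler towards the other) until it sits upright against both rails, and keep it pressed there, firmly but not hard enough to crack its thin plastic, so that it cannot spin while you twist its cap anticlockwise (seen from above) to its stop, a sixth of a turn. Leave the box standing in the corner, touching both rails, and do not disturb that tumbler, the striker or the loose coins.

Things in the scene. Friction and masses are not known exactly. Their poses are not given: they have to be found in the camera images.
- board: Square plywood carrom board, 660 mm wide, fixed on a low stand. Origin on the table top under its centre; x away from the robot, y to its left (near corners at -x). The slippery playing surface is 100 mm above the origin. Upright inner rail faces lie 280 mm from the centre, 26 mm high over the surface. A 44 mm pocket hole in each corner is too small for the coin box.
- box_center (a point): Centre of the loose round coin box, half-way up its 62 mm. Closed, coins inside, 0.1 to 0.25 kg, upright on the playing surface. Thin clear plastic: it cracks if it bears on a rail with more than 18 N. Body: lower 44 mm, 70 mm diameter. On it a ribbed white twist cap, 62 mm diameter, 18 mm high (13 to 31 mm above this centre), to be held and turned from above. z up.
- cap (a joint): Turn of the cap relative to the box, rad: 0 tight, grows anticlockwise seen from above, stop at 1.05; starts at 0 to 0.12; does not rise, stays where left. It resists with about 0.18 N m: the box spins along with it unless pressed sideways against both rails with about 7 N or more on each (friction coefficient 0.5 to 0.7).
- seat_left (a point): Point on the playing surface in the near left corner over which the box's axis stands when the box touches both rails: 35 mm from the inner faces of the near rail and of the left rail. Axes as the board's.
- seat_right (a point): Point on the playing surface in the near right corner over which the box's axis stands when the box touches both rails: 35 mm from the inner faces of the near rail and of the right rail. Axes as the board's.
- rail_near: The board's near rail, wooden, along the board's y, fixed. Origin on its upright inner face (which looks to the board's +x), half-way along it, 70 mm above the table top. The rail is 50 mm wide; its top is 126 mm above the table.
- rail_left: The board's left rail, of like size, along the board's x. Origin on its upright inner face (which looks to the board's -y), 100 mm from the near rail's inner face, 70 mm above the table top.
- rail_right: The board's right rail, of like size, along the board's x. Origin on its upright inner face (which looks to the board's +y), 100 mm from the near rail's inner face, 70 mm above the table top.
- tumbler1: Bystander: stainless steel tumbler on the playing surface, 100 mm high, 71 mm across the rim, towards the near corner that the box is not to use. Origin at its underside.
- striker: Bystander: striker, an acrylic disc 41 mm across and 9 mm thick, lying near the middle of the near base line. Origin at its underside.
- coin1: Bystander: dark wooden coin, 31 mm across and 8 mm thick, lying near the board's centre. Origin at its underside.
- coin2: Bystander: pale wooden coin of the same size near the board's centre. Origin at its underside.
Mind the look-alikes: they are no part of the job. What is shaped like the part that bears box_center but blue is not meant.

How it is judged:
By the outcome, as a careful person would: the job done as asked, in the order asked, and still so for the second after the job is handed in, with the robot touching nothing.
It also fails if it takes over 70 s, if anything falls off the work surface, if the arm or the gripper's body presses on something with over 40 N, if the wrist force passes 120 N, or if a joint passes its speed limit or range.

### The arm

A 6-joint arm with a two-finger parallel gripper is mounted at the origin on the work surface. World frame = base frame: x ahead of the robot, y to its left, z up, the work surface at z = 0. Lengths are in mm, angles in degrees, forces in N, time in s.
With the tool pointing down it reaches from about 300 to 850 mm from the base axis. Payload 4.2 kg.
Tool frame: the origin (TCP) lies midway between the tips of the shut fingers; the grasp point (between the pads) lies 19 mm behind it; x points along the fingers, z is the direction in which the jaws open and shut, and the axes are right-handed (so a half turn about x gives the same grasp; the last joint's range is limited). The gripper opens to 91 mm and grips with 3 to 60 N. Pads are 32 mm wide; open, the fingers measure 118 mm over their backs; the gripper's body (76 mm by 178 mm) begins 60 mm behind the grasp point.
Start: joints at [65.546, 18.312, 89.639, -0, 72.044, -1.146], TCP at [227.516, 528.091, 213.976] pointing down, gripper open.
Joint ranges: [-177.97, 177.97], [-48.28, 115.42], [12.27, 149.76], [-77.06, 257.06], [2.81, 150.46], [-146.56, 146.56]. Speed limits (degrees/s): [147.25, 147.25, 180, 180, 180, 180].

### API

Orientations are given as [roll, pitch, yaw] about the fixed x, y, z axes, in that order (R = Rz(yaw) Ry(pitch) Rx(roll)).
In Python, from workcell import env gives the robot as it stands.
- The arm moves only by the tool send_rows, never from a script. Its argument "commands" is a list that holds one entry, the list of rows, each a list of 6 numbers: the shift along the tool's x, y, z normalised to -1 to 1, where 1 is 0.1 m, then the turn, a rotation vector about the tool's x, y, z normalised to -1 to 1, where 1 is 2 pi rad. In form: [[[x, y, z, wx, wy, wz], ...]]. A call has 1 to 20 rows; each row is the pose to reach, as a shift and turn from the pose commanded when the call began, along the tool's axes at that moment, turning the shorter way round; what a row does not reach only later rows make up. A row lasts 1/8 s, in which the tool goes at most 62.5 mm and 10.7 degrees, less where a joint would pass 70% of its speed; a pose out of reach is approached as far as the arm can. A call with a number of a shift or a turn outside -1 to 1 is refused whole. A call with a gripper value outside its range is refused whole. "jaw" is the closure, from -1 (fully open) to 1 (shut), so that 0 is half open, set as the call begins (left out, the last holds). The fingers move at their own pace and stop on an object; "force" is the grip in N (left out, the last holds). Time passes only in rows, so rows that repeat a pose let the fingers close. It gives the time, the measured TCP pose, the force and the opening at its end, in the units of the state.
- env.state(): the state, without advancing time (a new reading comes with each control period).
- env.grab_frame(name): name is "scene" or "top" or "wrist"; returns (picture, depth): 384x512x3 uint8, red, green, blue; 384x512 float32, mm along the optical axis (not along the pixel's ray), 0 where there is no reading.
- env.get_calibration(name): a dict with "mtx" (3x3 intrinsics, pixels), "camera_from_world" (4x4, takes a point from world to camera coordinates). Camera axes: x right, y up, looking along -z (the intrinsics and any distortion apply to the point x, -y, -z); pixel columns grow to the right and rows downward; lengths in mm; the calibration is good to about 2 mm. A picture is of the moment at which its call begins: read the wrist's pose just before it. get_calibration takes no time and is no camera call; for the wrist camera it gives the pose at the moment of the call.
- env.job_done(): hands the job in, once; it reports no verdict.
The state is a dict: "time_s": time; "qpos": joint angles; "qvel": joint speeds; "effort": joint torques, N m; "ee_pos": TCP position; "ee_rot": TCP orientation; "force": force on the tool from outside, world axes, zero at the start; "torque": the same for the moment, N m; "gripper_width": finger opening in mm.
Only numpy, scipy, OpenCV 4.12 (cv2) and the standard library are available. Lean on these libraries where they do the work, as an engineer would, in place of code of your own. Each camera call takes 0.05 s, during which the arm holds its last target.

## Working session

There is one attempt and no reset: what is moved stays moved. The work goes in short steps, Python scripts to look and compute and a tool call to move; the robot and the scene stay as the last step left them, time stands still between calls to the robot, and variables do not carry over. Pictures are saved under pics/ and viewed, and the job is handed in when it is done.

Besides the shell and the picture viewer there is one more tool, called after ">>>" as a command line: name --argument value ..., lists and objects as JSON in quotes. send_rows: Moves the arm, as the interface text tells. Its arguments: {"type":"object","properties":{"commands":{"type":"array","items":{"type":"array","items":{"type":"array","items":{"type":"number","minimum":-1,"maximum":1}}}},"jaw":{"type":"number"},"force":{"type":"number"}},"required":["commands"]}

```bash
mkdir -p pics; ls
cat > h.py <<'E'
import numpy as np,cv2
from workcell import env
def grab(n,fn):
    c=env.get_calibration(n); p,d=env.grab_frame(n)
    cv2.imwrite('pics/'+fn+'.png',p[:,:,::-1]); np.savez('pics/'+fn+'.npz',p=p,d=d,K=np.array(c['mtx']),T=np.array(c['camera_from_world']))
    return p,d,c
def load(fn): 
    z=np.load('pics/'+fn+'.npz'); return z['p'],z['d'],z['K'],z['T']
def ray(K,T,u,v):
    x=(u-K[0,2])/K[0,0]; y=(v-K[1,2])/K[1,1]
    W=np.linalg.inv(T); o=W[:3,3]; d=W[:3,:3]@np.array([x,-y,-1.]); return o,d
def onz(K,T,u,v,z):
    o,d=ray(K,T,u,v); return o+d*(z-o[2])/d[2]
def pt(K,T,u,v,dep):
    o,d=ray(K,T,u,v); return o+d*dep
E
python3 - <<'E'
from h import *
print(env.state())
for n in ['scene','top','wrist']:
    p,d,c=grab(n,n+'0'); print(n,c)
E
```

```text
pics
{'time_s': 0.0, 'qpos': array([ 6.55472670e+01,  1.83516860e+01,  8.97060505e+01, -9.76659466e-04,
        7.20437060e+01, -1.14606173e+00]), 'qvel': array([-0.00371546,  0.05603937, -0.03470557, -0.05583519, -0.00080818,
        0.06219273]), 'effort': array([ 4.55324707e-04, -4.12464416e+01, -2.31979984e+01,  7.26646115e-02,
        4.56305640e-02, -1.52197899e-04]), 'ee_pos': array([227.29769377, 527.62011453, 213.12224094]), 'ee_rot': array([ 179.37838063,   89.89855323, -113.92798876]), 'force': array([-0.21580238,  0.04635644,  0.02996248]), 'torque': array([ 0.00822666,  0.03027345, -0.02353835]), 'gripper_width': 90.90984248706225}
scene {'mtx': array([[462.75534097,   0.        , 247.69166422],
       [  0.        , 462.75534097, 182.42534539],
       [  0.        ,   0.        ,   1.        ]]), 'camera_from_world': array([[-8.20005939e-01,  5.72172285e-01, -1.44615426e-02,
         4.44310431e+02],
       [-3.21836863e-01, -4.40050626e-01,  8.38317648e-01,
         1.03874515e+02],
       [ 4.73298314e-01,  6.92079708e-01,  5.44990261e-01,
        -1.43725803e+03],
  
[... 446 characters left out ...]
    [-1.11934325e-01,  1.13447927e-02,  9.93650845e-01,
        -1.00759047e+03],
       [ 0.00000000e+00,  0.00000000e+00,  0.00000000e+00,
         1.00000000e+00]])}
wrist {'mtx': array([[280.92901426,   0.        , 260.75630657],
       [  0.        , 280.92901426, 191.98730741],
       [  0.        ,   0.        ,   1.        ]]), 'camera_from_world': array([[ 3.95812369e-01,  9.18329999e-01, -1.60651646e-03,
        -5.74352448e+02],
       [-8.92928246e-01,  3.84454079e-01, -2.34252445e-01,
         2.55462162e+01],
       [-2.14503416e-01,  9.41545193e-02,  9.72174476e-01,
        -3.89835585e+02],
       [ 0.00000000e+00,  0.00000000e+00,  0.00000000e+00,
         1.00000000e+00]])}
```

View pics/top0.png

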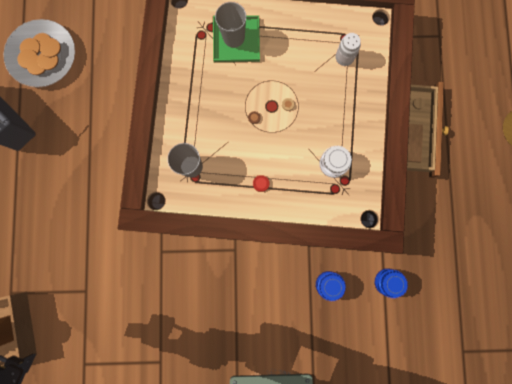

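View pics/scene0.png

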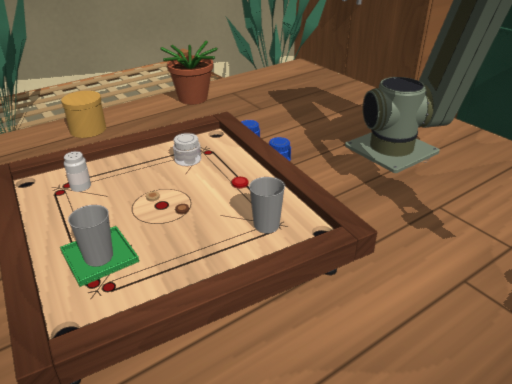

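Run:
```python
from h import *
p,d,K,T=load('top0')
c=cv2.resize(p[120:260,110:420],None,fx=2.58,fy=2.58,interpolation=cv2.INTER_CUBIC)
cv2.imwrite('pics/topz.png',c[:,:,::-1])
for u,v in [(240,160),(337,160),(337,172),(337,178),(261,184),(310,195),(395,160),(300,232),(325,235),(145,160),(250,225),(330,287),(400,100),(270,250)]:
    print(u,v,pt(K,T,u,v,d[v,u]).round(1) )
```

```text
240 160 [631.6  63.9  99.8]
337 160 [ 614.1 -158.1  164.2]
337 172 [ 587.6 -157.9  158.6]
337 178 [ 582.4 -168.2  100.3]
261 184 [571.2  14.5 106.6]
310 195 [ 543.1 -102.    98.6]
395 160 [ 618.4 -301.8  126. ]
300 232 [455.2 -72.7 126.8]
325 235 [ 447.  -130.2  125.2]
145 160 [631.2 284.2 126.8]
250 225 [473.9  41.8 126.5]
330 287 [ 321.3 -147.4   58.2]
400 100 [ 764.1 -322.8  125. ]
270 250 [412.3  -4.5   1.9]
```

View pics/topz.png

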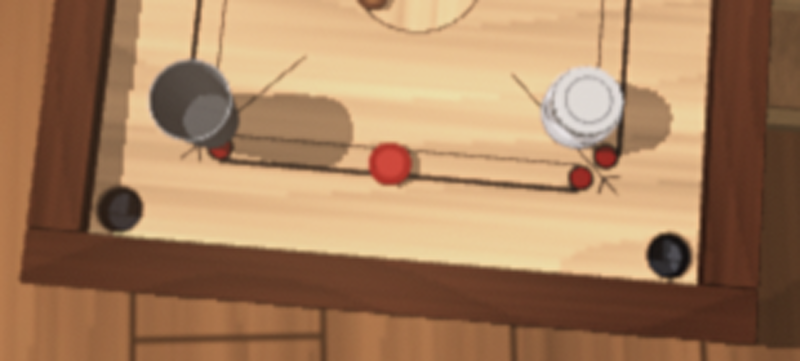

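View pics/wrist0.png

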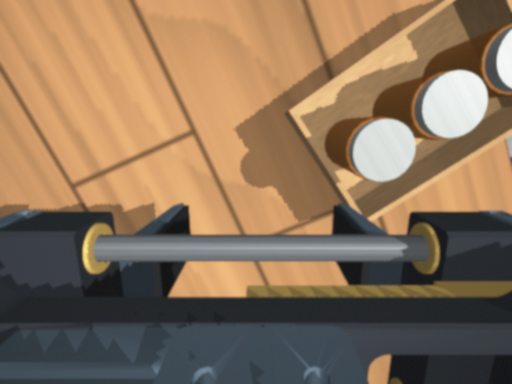

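```bash
cat > board.py <<'E'
from h import *
p,d,K,T=load('top0')
W=np.linalg.inv(T); print('cam',W[:3,3].round(0))
v,u=np.mgrid[0:384,0:512]
x=(u-K[0,2])/K[0,0]; y=(v-K[1,2])/K[1,1]
P=np.stack([x*d,-y*d,-d],-1)@W[:3,:3].T+W[:3,3]
top=(P[...,2]>118)&(P[...,2]<135)&(d>0)
# wood-dark colour mask of rail vs light floor, edge at z=126
def fit(pts):
    pts=np.array(pts); vx,vy,x0,y0=cv2.fitLine(pts.astype(np.float32),cv2.DIST_HUBER,0,.01,.01).ravel()
    n=np.array([-vy,vx]); r=(pts-[x0,y0])@n
    return np.array([x0,y0]),np.array([vx,vy]),r.std()
near=[]
for c in range(190,345,3):
    r=[i for i in range(190,245) if top[i,c]]
    near.append(onz(K,T,c,r[0]-.5,126)[:2])
right=[]
for rr in range(30,200,3):
    cs=[i for i in range(370,420) if top[rr,i]]
    right.append(onz(K,T,cs[0]-.5,rr,126)[:2])
left=[]
for rr in range(30,180,3):
    cs=[i for i in range(120,190) if top[rr,i]]
    left.append(onz(K,T,cs[-1]+.5,rr,126)[:2])
F={n:fit(q) for n,q in [('near',near),('right',right),('left',left)]}
for n,f in F.items(): print(n,f[0].round(1),np.degrees(np.arctan2(f[1][1],f[1][0])).round(2),f[2].round(2))
def inter(a,b):
    s=np.linalg.solve(np.stack([a[1],-b[1]],1),b[0]-a[0]); return a[0]+s[0]*a[1]
cr=inter(F['near'],F['right']); cl=inter(F['near'],F['left']); print('corners',cr,cl,np.linalg.norm(cr-cl))
yv=(cl-cr)/np.linalg.norm(cl-cr); xv=np.array([yv[1],-yv[0]]); print('board axes',xv,yv,'yaw',np.degrees(np.arctan2(xv[1],xv[0])))
print('seat_right',cr+35*(xv+yv))
# cap top: z>155 near box
m=(P[...,2]>155)&(P[...,2]<172)&(u>310)&(u<365)&(v>135)&(v<190)
print('captop',m.sum(),np.median(P[m],0))
q=np.argwhere(m)[:,::-1].astype(np.float32); e=cv2.minEnclosingCircle(q); print(e,onz(K,T,*e[0],162), 'dia',2*e[1]*(W[2,3]-162)/K[0,0])
zz=np.round(P[m][:,2]); print(np.unique(zz,return_counts=True))
E
python3 board.py
```

```text
cam [ 442.   11. 1064.]
near [486.3  20.2] 83.82 0.65
right [ 732.3 -291.1] -6.13 0.89
left [792.4 260.7] -6.02 27.77
corners [ 455.8168  -261.38522] [515.5373 289.8926] 554.5032
board axes [ 0.99418336 -0.1077009 ] [0.1077009  0.99418336] yaw -6.1827993
seat_right [ 494.38275 -230.35834]
captop 560 [ 617.49781203 -159.7530255   161.48578235]
((337.3571472167969, 158.57142639160156), 13.649686813354492) [ 617.7768478  -159.45107696  162.        ] dia 60.62017140586134
(array([155., 156., 157., 158., 159., 160., 161., 162., 163., 164., 165.,
       166., 168.]), array([  1,   4,  15,  11,  46,  82, 124, 124,  77,  53,  19,   3,   1]))
```

```bash
cat >> h.py <<'E'
from scipy.spatial.transform import Rotation as Ro
def R(s): return Ro.from_euler('xyz',s['ee_rot'],degrees=True).as_matrix()
def rep(tgt=None,jaw=None):
    s=env.state(); r=R(s)
    print('t',round(s['time_s'],2),'pos',s['ee_pos'].round(1),'F',s['force'].round(1),'M',s['torque'].round(3),'w',round(s['gripper_width'],1),'q',s['qpos'].round(0))
    print('jaw angle',np.degrees(np.arctan2(r[1,2],r[0,2])).round(2),'toolx',r[:,0].round(4))
    print('tool y,z world',r[:,1].round(3),r[:,2].round(3))
    if tgt is not None: print('shift norm',((r.T@(np.array(tgt)-s['ee_pos']))/100).round(3))
    return s
E
python3 - <<'E'
from h import *
rep([618,-159.5,260])
E
```

```text
t 0.15 pos [227.4 527.7 213.3] F [0.1 0.2 0.1] M [ 0.016  0.029 -0.021] w 90.9 q [66. 18. 90. -0. 72. -1.]
jaw angle 66.69 toolx [-5.0e-04 -1.2e-03 -1.0e+00]
tool y,z world [-0.918  0.396  0.   ] [ 0.396  0.918 -0.001]
shift norm [-0.46  -6.307 -4.767]
```

>>> send_rows --commands '[[[-0.25,-0.4,-0.3,0,0,0],[-0.46,-0.8,-0.6,0,0,0],[-0.46,-1,-0.76,0,0,0]]]' --jaw -1 --force 30

```text
time_s: 0.52
ee_pos: [290.6, 417.6, 261.6]
ee_rot: [-20.4, 89.8, 46.2]
force: [0.1, 0.8, 0.0]
gripper_width: 91.0
```

>>> send_rows --commands '[[[0,-0.5,-0.38,0,0,0],[0,-1,-0.76,0,0,0]]]'

```text
time_s: 0.78
ee_pos: [351.2, 308.4, 259.8]
ee_rot: [-103.6, 90.0, -36.9]
force: [-0.1, 0.5, 0.0]
gripper_width: 91.2
```

>>> send_rows --commands '[[[0,-0.5,-0.38,0,0,0],[0,-1,-0.76,0,0,0]]]'

```text
time_s: 1.02
ee_pos: [412.8, 199.2, 259.9]
ee_rot: [-31.9, 90.0, 34.8]
force: [1.4, 1.8, -0.0]
gripper_width: 91.1
```

>>> send_rows --commands '[[[0,-0.5,-0.38,0,0,0],[0,-1,-0.76,0,0,0]]]'

```text
time_s: 1.27
ee_pos: [474.3, 90.3, 259.9]
ee_rot: [-5.1, 90.0, 61.6]
force: [0.3, 0.8, -0.3]
gripper_width: 91.4
```

>>> send_rows --commands '[[[0,-0.5,-0.38,0,0,0],[0,-1,-0.76,0,0,0]]]'

```text
time_s: 1.52
ee_pos: [535.8, -18.6, 259.8]
ee_rot: [14.0, 90.0, 80.6]
force: [1.4, 0.1, -0.4]
gripper_width: 91.0
```

>>> send_rows --commands '[[[0,-0.4,-0.3,0,0,0],[0,-0.7,-0.5,0,0,0],[0,-0.7,-0.5,0.1575,0,0],[0,-0.7,-0.5,0.1575,0,0],[0,-0.7,-0.5,0.1575,0,0],[0,-0.7,-0.5,0.1575,0,0],[0,-0.7,-0.5,0.1575,0,0],[0,-0.7,-0.5,0.1575,0,0],[0,-0.7,-0.5,0.1575,0,0]]]'

```text
time_s: 2.65
ee_pos: [579.5, -90.2, 259.6]
ee_rot: [151.6, 90.0, 161.6]
force: [-0.5, -0.2, -0.7]
gripper_width: 91.2
```

Run:
```python
from h import *
rep([618,-159.5,240])
grab('wrist','w1'); grab('top','t1')
rep()
```

```text
t 2.65 pos [579.5 -90.2 259.6] F [-0.5 -0.2 -0.7] M [-0.033  0.064 -0.035] w 91.2 q [-10.  18.  83.   0.  79. -20.]
jaw angle 10.03 toolx [-6.e-04  2.e-04 -1.e+00]
tool y,z world [-0.174  0.985  0.   ] [ 0.985  0.174 -0.001]
shift norm [ 0.196 -0.749  0.258]
t 2.75 pos [579.6 -90.2 259.7] F [0.4 0.2 0.3] M [-0.136  0.064  0.017] w 91.1 q [-10.  18.  83.   0.  79. -20.]
jaw angle 10.04 toolx [-4.e-04  1.e-04 -1.e+00]
tool y,z world [-0.174  0.985  0.   ] [ 0.985  0.174 -0.   ]
```

View pics/w1.png

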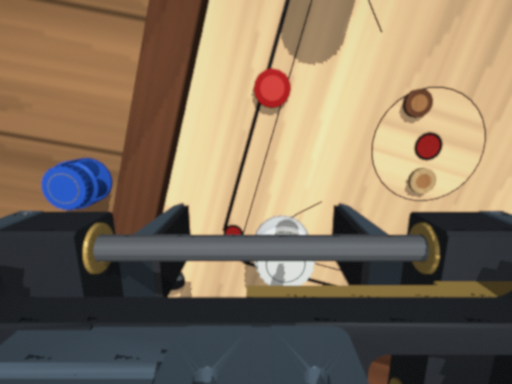

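View pics/t1.png

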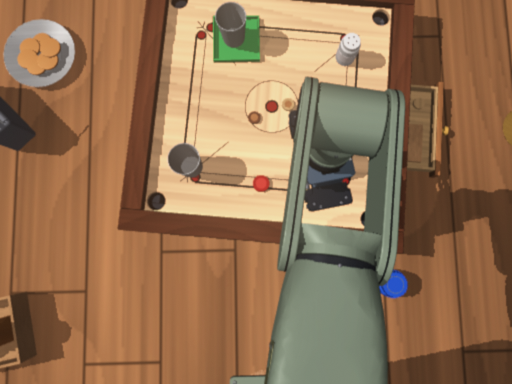

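Run:
```python
from h import *
p,d,K,T=load('w1')
for u,v in [(284,228),(284,275),(254,240),(314,240),(284,217),(284,287)]:
    print(u,v,onz(K,T,u,v,162).round(1),pt(K,T,u,v,d[v,u]).round(1))
p,d,K,T=load('scene0')
W=np.linalg.inv(T);v,u=np.mgrid[0:384,0:512]
P=np.stack([(u-K[0,2])/K[0,0]*d,-(v-K[1,2])/K[1,1]*d,-d],-1)@W[:3,:3].T+W[:3,3]
q=P[(u>165)&(u<210)&(v>125)&(v<170)]
m=(q[:,2]>157)&(q[:,2]<168);print('cap top pts',m.sum(),q[m].min(0).round(1),q[m].max(0).round(1))
for lo,hi in [(105,140),(146,158)]:
    m=(q[:,2]>lo)&(q[:,2]<hi); c=q[m][:,:2]; 
    A=np.c_[2*c,np.ones(len(c))]; s=np.linalg.lstsq(A,(c**2).sum(1),rcond=None)[0]; print(lo,hi,m.sum(),s[:2].round(1),'r',np.sqrt(s[2]+s[:2]@s[:2]).round(1))
```

```text
284 228 [ 608.3 -121.8  162. ] [ 611.1 -128.3  143.9]
284 275 [ 618.5 -173.6  162. ] [ 618.6 -174.   161.3]
254 240 [ 580.6 -140.   162. ] [571.3 -58.2 353.2]
314 240 [ 641.1 -129.2  162. ] [588.6 -54.8 353.9]
284 217 [ 606.  -110.3  162. ] [ 613.1 -125.9  112.7]
284 287 [ 621.3 -187.5  162. ] [580.6 -64.6 365.3]
cap top pts 241 [ 590.8 -189.3  157.2] [ 650.5 -128.9  164.7]
105 140 699 [ 578.3 -205.1] r 87.1
146 158 101 [ 618.8 -160.7] r 29.0
```

>>> send_rows --commands '[[[0,-0.4,0.13,0,0,0],[0,-0.75,0.264,0,0,0],[0.3,-0.75,0.264,0,0,0],[0.6,-0.75,0.264,0,0,0],[0.7,-0.75,0.264,0,0,0],[0.7,-0.75,0.264,0,0,0]]]'

```text
time_s: 3.5
ee_pos: [618.6, -159.4, 189.8]
ee_rot: [146.6, 90.0, 156.6]
force: [0.6, -0.4, 0.4]
gripper_width: 91.7
```

Run:
```python
from h import *
rep([619,-159.5,146])
grab('wrist','w2');
```

```text
t 3.5 pos [ 618.6 -159.4  189.8] F [ 0.6 -0.4  0.4] M [-0.034  0.028 -0.001] w 91.7 q [-15.  25.  83.   0.  72. -26.]
jaw angle 10.02 toolx [-7.e-04  3.e-04 -1.e+00]
tool y,z world [-0.174  0.985  0.   ] [ 0.985  0.174 -0.001]
shift norm [ 0.438 -0.002  0.004]
```

View pics/w2.png

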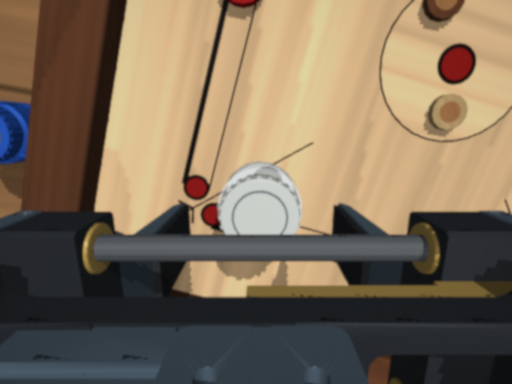

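>>> send_rows --commands '[[[0.2,0,0,0,0,0],[0.35,0,0,0,0,0],[0.43,0,0,0,0,0],[0.43,0,0,0,0,0],[0.43,0,0,0,0,0]]]'

```text
time_s: 4.18
ee_pos: [619.1, -159.6, 147.6]
ee_rot: [-20.2, 89.9, -10.2]
force: [1.1, -0.0, 0.8]
gripper_width: 91.4
```

>>> send_rows --commands '[[[0,0,0,0,0,0],[0,0,0,0,0,0],[0,0,0,0,0,0],[0,0,0,0,0,0],[0,0,0,0,0,0],[0,0,0,0,0,0],[0,0,0,0,0,0],[0,0,0,0,0,0]]]' --jaw 1 --force 30

```text
time_s: 5.18
ee_pos: [618.7, -159.6, 147.1]
ee_rot: [-37.3, 90.0, -27.3]
force: [-0.7, -0.7, 2.1]
gripper_width: 61.7
```

Run:
```python
from h import *
rep([494.1,-233.0,146.5])
```

```text
t 5.17 pos [ 618.7 -159.6  147.1] F [-0.7 -0.7  2.1] M [-0.107  0.18  -0.042] w 61.7 q [-15.  27.  86.  -0.  67. -25.]
jaw angle 9.99 toolx [ 1.e-04 -0.e+00 -1.e+00]
tool y,z world [-0.174  0.985 -0.   ] [0.985 0.174 0.   ]
shift norm [ 0.006 -0.507 -1.354]
```

>>> send_rows --commands '[[[0,-0.05,-0.15,0,0,0],[0,-0.12,-0.35,0,0,0],[0,-0.19,-0.55,0,0,0],[0,-0.26,-0.75,0,0,0],[0,-0.33,-0.95,0,0,0],[0,-0.345,-1,0,0,0]]]'

```text
time_s: 5.92
ee_pos: [524.7, -211.7, 147.0]
ee_rot: [132.6, 90.0, 142.5]
force: [1.5, 0.8, 1.6]
gripper_width: 61.5
```

>>> send_rows --commands '[[[0,-0.04,-0.1,0,0,0],[0,-0.08,-0.2,0,0,0],[0,-0.08,-0.2,0,0,0],[0,-0.08,-0.2,0,0,0],[0,-0.08,-0.2,0,0,0]]]'

```text
time_s: 6.55
ee_pos: [507.7, -222.4, 147.0]
ee_rot: [-161.8, 90.0, -151.8]
force: [-1.3, -2.1, 4.6]
gripper_width: 61.2
```

```bash
cat >> h.py <<'E'
xv=np.array([.99418,-.1077,0]); yv=np.array([.1077,.99418,0]); seat=np.array([494.1,-233.0,0])
def brd():
    # average several readings cannot advance time; print board-frame force and offset from seat
    s=env.state(); d=s['ee_pos']-seat
    print('off seat xb %.1f yb %.1f z %.1f'%(d@xv,d@yv,s['ee_pos'][2]),'Fb near %.2f right %.2f z %.2f'%(s['force']@xv,s['force']@yv,s['force'][2]),'M',s['torque'].round(3),'t',s['time_s'].round(2))
    r=R(s); print('xb in tool',(r.T@xv).round(3),'yb in tool',(r.T@yv).round(3),'w',s['gripper_width'].round(1),'jaw',np.degrees(np.arctan2(r[1,2],r[0,2])).round(2))
E
python3 - <<'E'
from h import *
rep(); brd(); grab('scene','s3'); brd(); grab('top','t3');brd()
E
```

```text
t 6.55 pos [ 507.7 -222.4  147. ] F [-1.3 -2.1  4.6] M [-0.331  0.499 -0.019] w 61.2 q [-25.  19.  98.  -0.  62. -35.]
jaw angle 10.02 toolx [-7.e-04 -4.e-04 -1.e+00]
tool y,z world [-0.174  0.985 -0.   ] [ 0.985  0.174 -0.001]Traceback (most recent call last):
  File "<stdin>", line 2, in <module>
  File "h.py", line 29, in brd
    print('off seat xb %.1f yb %.1f z %.1f'%(d@xv,d@yv,s['ee_pos'][2]),'Fb near %.2f right %.2f z %.2f'%(s['force']@xv,s['force']@yv,s['force'][2]),'M',s['torque'].round(3),'t',s['time_s'].round(2))
                                                                                                                                                                                 ^^^^^^^^^^^^^^^^^
AttributeError: 'float' object has no attribute 'round'
```

```bash
sed -i "s/s\['time_s'\].round(2)/round(s['time_s'],2)/; s/s\['gripper_width'\].round(1)/round(s['gripper_width'],1)/" h.py
python3 - <<'E'
from h import *
brd(); grab('scene','s3'); brd(); grab('wrist','w3');brd()
E
```

```text
off seat xb 12.4 yb 12.0 z 147.0 Fb near -1.05 right -2.23 z 4.64 M [-0.331  0.499 -0.019] t 6.55
xb in tool [-0.001 -0.279  0.96 ] yb in tool [-0.     0.96   0.279] w 61.2 jaw 10.02
off seat xb 12.4 yb 12.1 z 147.0 Fb near -2.07 right -2.41 z 5.11 M [-0.299  0.524  0.03 ] t 6.6
xb in tool [-0.001 -0.279  0.96 ] yb in tool [-0.     0.96   0.279] w 61.4 jaw 10.01
off seat xb 12.5 yb 12.1 z 147.0 Fb near -2.67 right -2.46 z 4.48 M [-0.373  0.454  0.017] t 6.65
xb in tool [-0.    -0.279  0.96 ] yb in tool [-0.     0.96   0.279] w 61.4 jaw 10.02
```

View pics/s3.png

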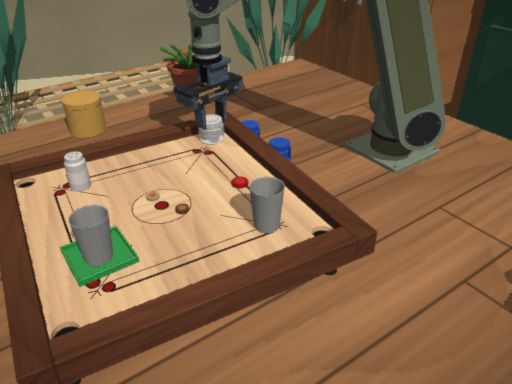

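View pics/w3.png

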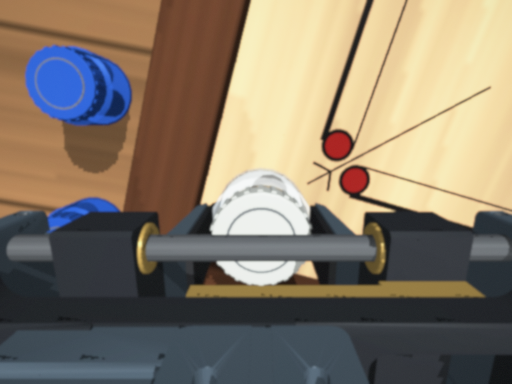

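>>> send_rows --commands '[[[-0.002,-0.017,-0.031,0,0,0],[-0.002,-0.034,-0.062,0,0,0],[-0.002,-0.05,-0.093,0,0,0],[-0.002,-0.06,-0.11,0,0,0],[-0.002,-0.06,-0.11,0,0,0]]]'

```text
time_s: 7.28
ee_pos: [497.8, -230.2, 147.0]
ee_rot: [165.9, 90.0, 175.9]
force: [0.6, -0.1, 2.2]
gripper_width: 61.3
```

Run:
```python
from h import *
brd()
```

```text
off seat xb 3.4 yb 3.2 z 147.0 Fb near 0.63 right 0.01 z 2.23 M [-0.026 -0.095  0.009] t 7.28
xb in tool [-0.    -0.278  0.96 ] yb in tool [-0.     0.96   0.278] w 61.3 jaw 9.98
```

>>> send_rows --commands '[[[0,-0.007,-0.0125,0,0,0],[0,-0.0135,-0.025,0,0,0],[0,-0.0135,-0.025,0,0,0]]]'

```text
time_s: 7.65
ee_pos: [495.7, -231.9, 147.0]
ee_rot: [167.1, 90.0, 177.1]
force: [0.8, 0.2, 1.2]
gripper_width: 61.3
```

Run:
```python
from h import *
brd()
```

```text
off seat xb 1.4 yb 1.3 z 147.0 Fb near 0.77 right 0.26 z 1.16 M [ 0.054 -0.108  0.001] t 7.65
xb in tool [-0.    -0.279  0.96 ] yb in tool [-0.     0.96   0.279] w 61.3 jaw 9.99
```

>>> send_rows --commands '[[[0,-0.007,-0.0125,0,0,0],[0,-0.007,-0.0125,0,0,0]]]'

```text
time_s: 7.9
ee_pos: [495.3, -232.2, 147.1]
ee_rot: [28.9, 89.9, 38.9]
force: [2.9, 2.4, 1.0]
gripper_width: 61.1
```

Run:
```python
from h import *
brd()
```

```text
off seat xb 1.1 yb 0.9 z 147.1 Fb near 2.66 right 2.73 z 0.96 M [ 0.552 -0.627  0.072] t 7.9
xb in tool [ 0.001 -0.278  0.96 ] yb in tool [0.001 0.96  0.278] w 61.1 jaw 9.98
```

>>> send_rows --commands '[[[0,-0.007,-0.0125,0,0,0],[0,-0.007,-0.0125,0,0,0],[0,-0.007,-0.0125,0,0,0]]]'

```text
time_s: 8.28
ee_pos: [495.1, -232.5, 147.4]
ee_rot: [23.0, 89.8, 33.0]
force: [4.6, 5.3, 1.6]
gripper_width: 61.2
```

Run:
```python
from h import *
brd()
```

```text
off seat xb 0.9 yb 0.6 z 147.4 Fb near 4.01 right 5.78 z 1.57 M [ 0.969 -1.056  0.132] t 8.28
xb in tool [ 0.003 -0.278  0.96 ] yb in tool [0.002 0.96  0.278] w 61.2 jaw 9.98
```

>>> send_rows --commands '[[[0.005,-0.0045,-0.012,0,0,0],[0.005,-0.009,-0.0235,0,0,0],[0.005,-0.009,-0.0235,0,0,0]]]'

```text
time_s: 8.65
ee_pos: [493.7, -232.6, 147.5]
ee_rot: [29.4, 89.6, 39.4]
force: [6.1, 9.6, 4.1]
gripper_width: 61.5
```

Run:
```python
from h import *
brd();rep()
```

```text
off seat xb -0.5 yb 0.3 z 147.5 Fb near 5.02 right 10.16 z 4.09 M [ 1.709 -1.323  0.186] t 8.65
xb in tool [ 0.005 -0.278  0.961] yb in tool [0.005 0.961 0.278] w 61.5 jaw 9.94
t 8.65 pos [ 493.7 -232.6  147.5] F [6.1 9.6 4.1] M [ 1.709 -1.323  0.186] w 61.5 q [-27.  19.  99.   0.  62. -37.]
jaw angle 9.94 toolx [ 0.005   0.0041 -1.    ]
tool y,z world [-0.173  0.985  0.003] [0.985 0.173 0.006]
```

Run:
```python
from h import *
p,d,c=grab('scene','s4'); cv2.imwrite('pics/s4z.png',cv2.resize(p[90:170,160:280],None,fx=6,fy=6,interpolation=cv2.INTER_CUBIC)[:,:,::-1])
brd()
grab('wrist','w4');brd()
```

```text
off seat xb -0.5 yb 0.3 z 147.5 Fb near 5.28 right 9.14 z 4.90 M [ 1.736 -1.284  0.129] t 8.7
xb in tool [ 0.004 -0.278  0.961] yb in tool [0.005 0.961 0.278] w 61.3 jaw 9.94
off seat xb -0.5 yb 0.3 z 147.5 Fb near 4.77 right 10.52 z 3.29 M [ 1.708 -1.257  0.188] t 8.75
xb in tool [ 0.005 -0.278  0.961] yb in tool [0.005 0.961 0.278] w 61.2 jaw 9.95
```

View pics/s4z.png

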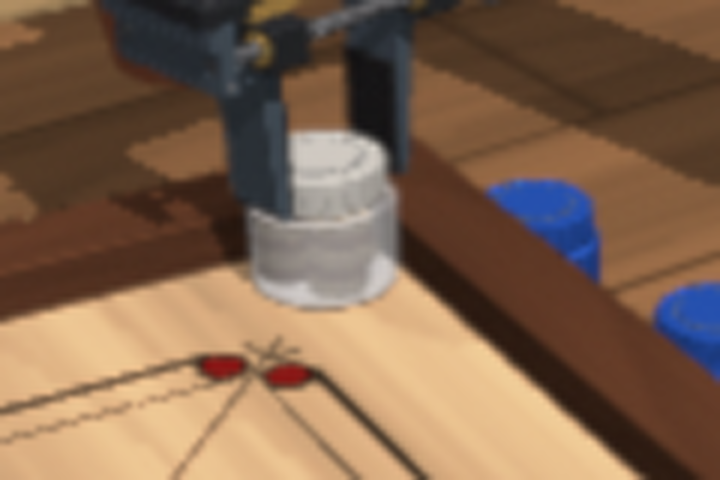

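View pics/w4.png

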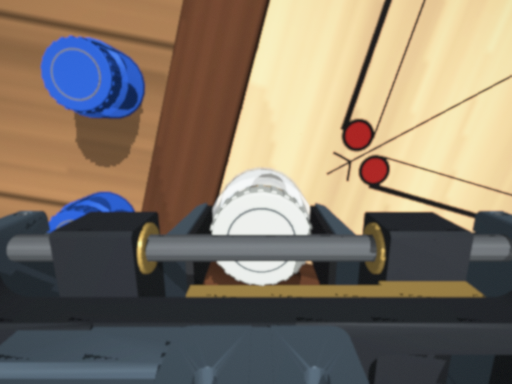

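>>> send_rows --commands '[[[0,0.0195,0.0055,0,0,0],[0,0.022,-0.004,0,0,0],[0,0.022,-0.004,0,0,0]]]'

```text
time_s: 9.12
ee_pos: [493.1, -232.2, 147.3]
ee_rot: [-2.7, 89.7, 7.3]
force: [6.2, 4.9, 1.3]
gripper_width: 61.3
```

Run:
```python
from h import *
brd()
```

```text
off seat xb -1.0 yb 0.7 z 147.3 Fb near 5.67 right 5.51 z 1.28 M [ 0.772 -1.396  0.086] t 9.12
xb in tool [ 0.005 -0.278  0.96 ] yb in tool [0.001 0.961 0.278] w 61.3 jaw 9.97
```

>>> send_rows --commands '[[[0,0.002,-0.0072,0,0,0],[0,0.0042,-0.0144,0,0,0],[0,0.0042,-0.0144,0,0,0]]]'

```text
time_s: 9.5
ee_pos: [493.0, -232.3, 147.4]
ee_rot: [-9.1, 89.5, 0.9]
force: [10.1, 4.9, 1.0]
gripper_width: 60.9
```

Run:
```python
from h import *
brd()
```

```text
off seat xb -1.2 yb 0.6 z 147.4 Fb near 9.46 right 6.00 z 1.00 M [ 0.8   -1.956  0.114] t 9.5
xb in tool [ 0.008 -0.278  0.961] yb in tool [0.001 0.961 0.278] w 60.9 jaw 9.96
```

>>> send_rows --commands '[[[0.003,-0.011,-0.006,0,0,0],[0.003,-0.0226,-0.0118,0,0,0],[0.003,-0.0226,-0.0118,0,0,0]]]'

```text
time_s: 9.88
ee_pos: [492.9, -232.6, 147.5]
ee_rot: [13.6, 89.4, 23.5]
force: [11.4, 10.4, 3.9]
gripper_width: 60.9
```

Run:
```python
from h import *
brd()
```

```text
off seat xb -1.3 yb 0.2 z 147.5 Fb near 10.19 right 11.53 z 3.90 M [ 2.008 -2.3    0.142] t 9.88
xb in tool [ 0.009 -0.277  0.961] yb in tool [0.005 0.961 0.277] w 60.9 jaw 9.9
```

>>> send_rows --commands '[[[0,0,0,-0.007,0,0],[0,0,0,-0.014,0,0],[0,0,0,-0.021,0,0],[0,0,0,-0.028,0,0]]]'

```text
time_s: 10.38
ee_pos: [492.6, -232.6, 147.5]
ee_rot: [5.7, 89.4, 25.7]
force: [9.6, 10.7, 4.0]
gripper_width: 61.3
```

Run:
```python
from h import *
brd()
```

```text
off seat xb -1.5 yb 0.3 z 147.5 Fb near 8.35 right 11.63 z 4.05 M [ 2.002 -2.12  -0.158] t 10.38
xb in tool [ 0.009 -0.441  0.897] yb in tool [0.006 0.897 0.441] w 61.3 jaw 20.01
```

>>> send_rows --commands '[[[0,-0.005,-0.006,-0.007,0,0],[0,-0.005,-0.006,-0.014,0,0],[0,-0.005,-0.006,-0.021,0,0],[0,-0.005,-0.006,-0.028,0,0],[0,-0.005,-0.006,-0.035,0,0],[0,-0.005,-0.006,-0.042,0,0]]]'

```text
time_s: 11.12
ee_pos: [492.2, -232.7, 147.5]
ee_rot: [-4.3, 89.4, 30.8]
force: [10.2, 10.9, 3.6]
gripper_width: 61.5
```

Run:
```python
from h import *
brd()
p,d,c=grab('wrist','w5')
brd()
```

```text
off seat xb -1.9 yb 0.1 z 147.5 Fb near 8.95 right 11.93 z 3.61 M [ 2.3   -2.236 -0.139] t 11.12
xb in tool [ 0.009 -0.66   0.751] yb in tool [0.007 0.751 0.66 ] w 61.5 jaw 35.11
off seat xb -1.9 yb 0.0 z 147.5 Fb near 9.19 right 12.53 z 3.30 M [ 2.323 -2.176 -0.056] t 11.18
xb in tool [ 0.009 -0.661  0.75 ] yb in tool [0.007 0.75  0.661] w 61.6 jaw 35.18
```

>>> send_rows --commands '[[[0,0,0,-0.007,0,0],[0,0,0,-0.014,0,0],[0,0,0,-0.021,0,0],[0,0,0,-0.028,0,0],[0,0,0,-0.035,0,0],[0,0,0,-0.042,0,0]]]'

```text
time_s: 11.92
ee_pos: [491.9, -232.9, 147.4]
ee_rot: [-18.8, 89.4, 31.5]
force: [10.6, 10.4, 3.5]
gripper_width: 61.3
```

Run:
```python
from h import *
brd()
```

```text
off seat xb -2.2 yb -0.2 z 147.4 Fb near 9.42 right 11.45 z 3.55 M [ 2.243 -2.038 -0.15 ] t 11.93
xb in tool [ 0.008 -0.833  0.553] yb in tool [0.006 0.553 0.833] w 61.3 jaw 50.24
```

>>> send_rows --commands '[[[0,0,0,-0.007,0,0],[0,0,0,-0.014,0,0],[0,0,0,-0.021,0,0],[0,0,0,-0.028,0,0],[0,0,0,-0.0333,0,0]]]'

```text
time_s: 12.55
ee_pos: [491.7, -233.2, 147.4]
ee_rot: [-31.8, 89.5, 30.4]
force: [9.8, 9.3, 4.1]
gripper_width: 61.5
```

Run:
```python
from h import *
brd()
```

```text
off seat xb -2.4 yb -0.4 z 147.4 Fb near 8.79 right 10.32 z 4.11 M [ 2.14  -1.943 -0.148] t 12.55
xb in tool [ 0.008 -0.93   0.368] yb in tool [0.006 0.368 0.93 ] w 61.5 jaw 62.22
```

>>> send_rows --commands '[[[0,0,0,-0.003,0,0],[0,0,0,-0.0056,0,0]]]'

```text
time_s: 12.8
ee_pos: [491.7, -233.2, 147.4]
ee_rot: [-34.0, 89.5, 30.3]
force: [8.2, 9.6, 3.4]
gripper_width: 60.9
```

Run:
```python
from h import *
brd()
```

```text
off seat xb -2.4 yb -0.5 z 147.4 Fb near 7.13 right 10.42 z 3.44 M [ 2.074 -1.849 -0.123] t 12.8
xb in tool [ 0.008 -0.942  0.336] yb in tool [0.006 0.336 0.942] w 60.9 jaw 64.21
```

>>> send_rows --commands '[[[0,0.006,-0.013,-0.003,0,0],[0,0.006,-0.013,-0.0056,0,0],[0,0.006,-0.013,-0.0056,0,0]]]'

```text
time_s: 13.18
ee_pos: [491.5, -233.4, 147.5]
ee_rot: [-34.9, 89.3, 31.3]
force: [12.0, 12.0, 2.5]
gripper_width: 61.4
```

Run:
```python
from h import *
brd()
```

```text
off seat xb -2.6 yb -0.7 z 147.5 Fb near 10.63 right 13.26 z 2.46 M [ 2.619 -2.347  0.007] t 13.18
xb in tool [ 0.009 -0.953  0.303] yb in tool [0.007 0.303 0.953] w 61.4 jaw 66.18
```

>>> send_rows --commands '[[[0,0,0,-0.003,0,0],[0,0,0,-0.0056,0,0],[0,0,0,-0.0056,0,0]]]'

```text
time_s: 13.55
ee_pos: [491.3, -233.4, 147.5]
ee_rot: [-35.7, 89.3, 32.4]
force: [11.6, 11.9, 3.6]
gripper_width: 61.4
```

Run:
```python
from h import *
brd()
```

```text
off seat xb -2.7 yb -0.7 z 147.5 Fb near 10.24 right 13.05 z 3.62 M [ 2.587 -2.28  -0.272] t 13.55
xb in tool [ 0.009 -0.963  0.27 ] yb in tool [0.007 0.27  0.963] w 61.4 jaw 68.16
```

>>> send_rows --commands '[[[0,0,0,-0.0028,0,0],[0,0,0,-0.0028,0,0]]]'

```text
time_s: 13.8
ee_pos: [491.3, -233.4, 147.5]
ee_rot: [-36.8, 89.3, 32.4]
force: [9.4, 12.0, 3.5]
gripper_width: 61.3
```

Run:
```python
from h import *
brd()
p,d,c=grab('wrist','w6');brd()
```

```text
off seat xb -2.8 yb -0.7 z 147.5 Fb near 8.06 right 12.98 z 3.52 M [ 2.601 -2.221 -0.256] t 13.8
xb in tool [ 0.009 -0.967  0.253] yb in tool [0.007 0.253 0.967] w 61.3 jaw 69.16
off seat xb -2.7 yb -0.7 z 147.5 Fb near 10.41 right 13.37 z 3.79 M [ 2.591 -2.237 -0.32 ] t 13.85
xb in tool [ 0.009 -0.967  0.253] yb in tool [0.007 0.253 0.967] w 61.6 jaw 69.16
```

>>> send_rows --commands '[[[0,0,0,-0.0028,0,0],[0,0,0,-0.0028,0,0]]]'

```text
time_s: 14.1
ee_pos: [491.3, -233.4, 147.5]
ee_rot: [-37.6, 89.3, 32.5]
force: [11.1, 11.6, 4.4]
gripper_width: 61.4
```

Run:
```python
from h import *
brd()
p,d,c=grab('scene','s6');brd()
```

```text
off seat xb -2.7 yb -0.7 z 147.5 Fb near 9.80 right 12.77 z 4.38 M [ 2.565 -2.178 -0.216] t 14.1
xb in tool [ 0.009 -0.972  0.236] yb in tool [0.007 0.236 0.972] w 61.4 jaw 70.17
off seat xb -2.7 yb -0.8 z 147.6 Fb near 9.76 right 13.09 z 3.37 M [ 2.571 -2.172 -0.263] t 14.15
xb in tool [ 0.009 -0.972  0.236] yb in tool [0.007 0.236 0.972] w 61.2 jaw 70.17
```

>>> send_rows --commands '[[[0,0,0,-0.0028,0,0],[0,0,0,-0.0056,0,0]]]'

```text
time_s: 14.4
ee_pos: [491.3, -233.5, 147.6]
ee_rot: [-39.7, 89.3, 32.5]
force: [11.8, 12.2, 3.9]
gripper_width: 61.1
```

Run:
```python
from h import *
brd()
grab('wrist','w7');brd()
```

```text
off seat xb -2.8 yb -0.8 z 147.6 Fb near 10.44 right 13.43 z 3.93 M [ 2.516 -2.161 -0.365] t 14.4
xb in tool [ 0.009 -0.979  0.201] yb in tool [0.007 0.201 0.979] w 61.1 jaw 72.2
off seat xb -2.8 yb -0.8 z 147.5 Fb near 8.99 right 12.53 z 3.61 M [ 2.492 -2.187 -0.261] t 14.45
xb in tool [ 0.009 -0.98   0.201] yb in tool [0.007 0.201 0.98 ] w 60.9 jaw 72.23
```

View pics/w7.png

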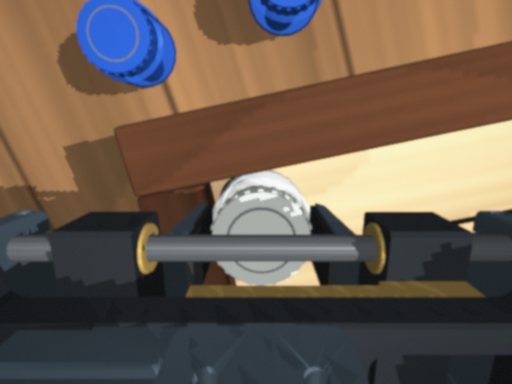

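>>> send_rows --commands '[[[0,-0.007,0.014,0,0,0],[0,-0.0145,0.0285,0,0,0],[0,-0.0145,0.0285,0,0,0]]]'

```text
time_s: 14.82
ee_pos: [491.7, -233.2, 147.2]
ee_rot: [-53.1, 89.7, 19.2]
force: [6.4, 5.5, 2.3]
gripper_width: 61.2
```

Run:
```python
from h import *
brd()
```

```text
off seat xb -2.4 yb -0.5 z 147.2 Fb near 5.79 right 6.15 z 2.33 M [ 1.271 -1.232 -0.09 ] t 14.82
xb in tool [ 0.005 -0.98   0.2  ] yb in tool [0.003 0.2   0.98 ] w 61.2 jaw 72.31
```

>>> send_rows --commands '[[[0,-0.008,0.012,0,0,0],[0,-0.008,0.012,0,0,0]]]'

```text
time_s: 15.08
ee_pos: [491.9, -233.1, 147.1]
ee_rot: [-67.2, 89.8, 5.2]
force: [4.8, 2.8, 4.4]
gripper_width: 61.1
```

Run:
```python
from h import *
brd()
```

```text
off seat xb -2.2 yb -0.4 z 147.1 Fb near 4.51 right 3.30 z 4.35 M [ 0.731 -0.887 -0.107] t 15.07
xb in tool [ 0.004 -0.98   0.199] yb in tool [0.001 0.199 0.98 ] w 61.1 jaw 72.35
```

Still lightly pressed on both rails; open the jaws.

>>> send_rows --commands '[[[0,0,0,0,0,0],[0,0,0,0,0,0],[0,0,0,0,0,0],[0,0,0,0,0,0],[0,0,0,0,0,0],[0,0,0,0,0,0]]]' --jaw -1

```text
time_s: 15.82
ee_pos: [490.3, -233.5, 146.3]
ee_rot: [86.4, 90.0, 158.8]
force: [0.2, 0.7, 0.5]
gripper_width: 91.3
```

Run:
```python
from h import *
brd(); grab('wrist','w8');p,d,c=grab('scene','s8')
cv2.imwrite('pics/s8z.png',cv2.resize(p[90:170,160:280],None,fx=6,fy=6,interpolation=cv2.INTER_CUBIC)[:,:,::-1])
```

```text
off seat xb -3.8 yb -0.9 z 146.3 Fb near 0.16 right 0.76 z 0.47 M [-0.026  0.029 -0.023] t 15.82
xb in tool [-0.    -0.98   0.198] yb in tool [0.    0.198 0.98 ] w 91.3 jaw 72.38
```

View pics/w8.png

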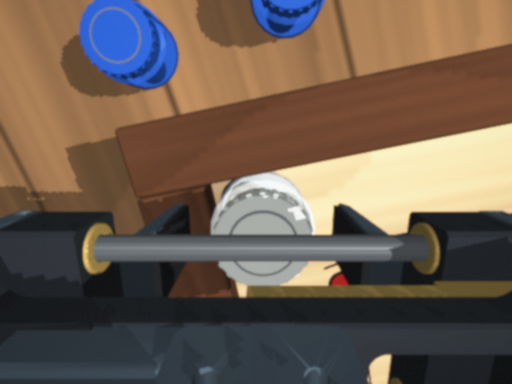

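View pics/s8z.png

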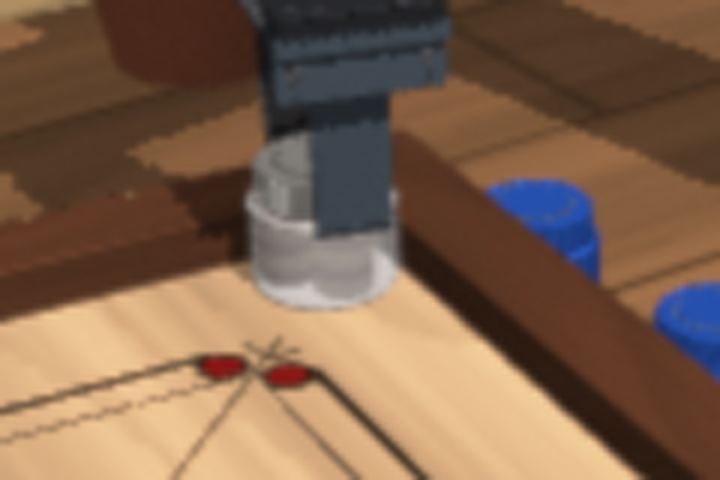

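>>> send_rows --commands '[[[-0.2,0,0,0,0,0],[-0.5,0,0,0,0,0],[-1,0,0,0,0,0],[-1,0,0,0,0,0]]]'

```text
time_s: 16.42
ee_pos: [492.4, -234.5, 250.5]
ee_rot: [-98.8, 89.5, -26.4]
force: [0.4, 0.1, -0.4]
gripper_width: 91.1
```

Run:
```python
from h import *
rep(); grab('wrist','w9');p,d,c=grab('scene','s9')
cv2.imwrite('pics/s9z.png',cv2.resize(p[90:170,160:280],None,fx=6,fy=6,interpolation=cv2.INTER_CUBIC)[:,:,::-1])
```

```text
t 16.43 pos [ 492.4 -234.5  250.5] F [ 0.4  0.1 -0.4] M [ 0.048 -0.076 -0.016] w 91.1 q [-27.  14.  90.   0.  75. -99.]
jaw angle 72.38 toolx [ 0.008 -0.004 -1.   ]
tool y,z world [-0.953  0.303 -0.009] [ 0.303  0.953 -0.001]
```

View pics/w9.png

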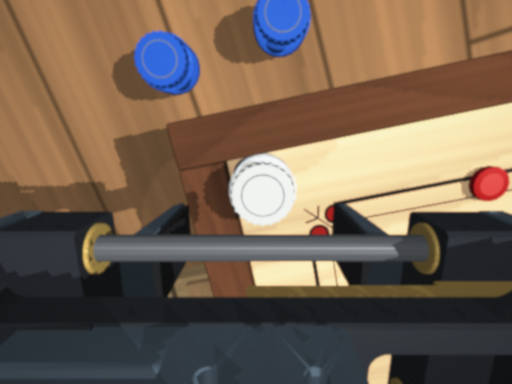

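View pics/s9z.png

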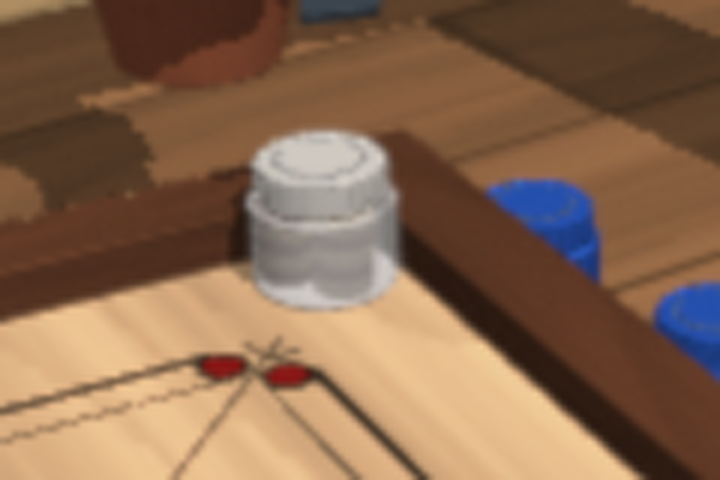

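>>> send_rows --commands '[[[0,0,0.5,0,0,0],[0,0,1,0,0,0]]]'

```text
time_s: 16.77
ee_pos: [519.9, -137.2, 244.4]
ee_rot: [88.8, 89.8, 161.0]
force: [0.4, -0.2, 1.1]
gripper_width: 91.1
```

>>> send_rows --commands '[[[0,0,0.5,0,0,0],[0,0,1,0,0,0],[0,0,1,0,0,0],[0,0,1,0,0,0]]]'

```text
time_s: 17.27
ee_pos: [550.1, -43.2, 245.0]
ee_rot: [114.6, 89.8, -173.0]
force: [0.1, -0.5, 0.5]
gripper_width: 91.4
```

Run:
```python
from h import *
rep(); p,d,c=grab('top','t10')
cv2.imwrite('pics/t10z.png',cv2.resize(p[150:250,310:420],None,fx=6,fy=6,interpolation=cv2.INTER_CUBIC)[:,:,::-1])
```

```text
t 17.27 pos [550.1 -43.2 245. ] F [ 0.1 -0.5  0.5] M [0.025 0.013 0.008] w 91.4 q [ -6.  15.  89.  -0.  75. -78.]
jaw angle 72.41 toolx [-2.9e-03 -4.0e-04 -1.0e+00]
tool y,z world [-0.953  0.302  0.003] [ 0.302  0.953 -0.001]
```

View pics/t10.png

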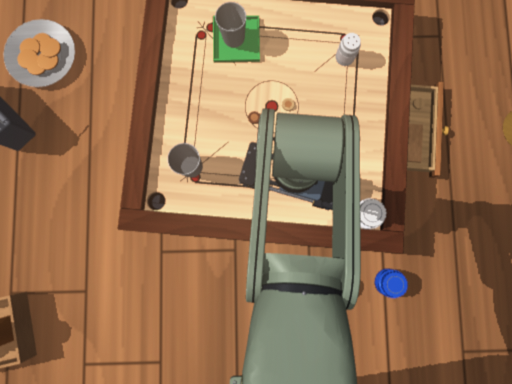

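View pics/t10z.png

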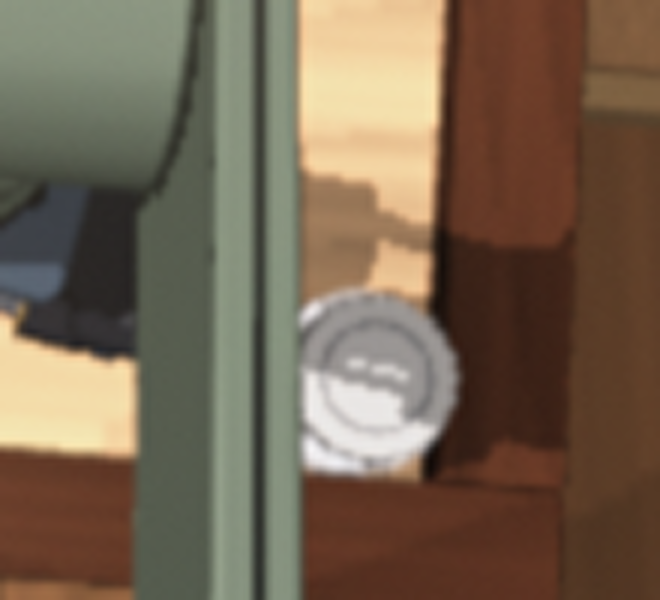

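>>> send_rows --commands '[[[0,0,0.5,0,0,0],[0,0,1,0,0,0],[0,0,1,0,0,0],[0,0,1,0,0,0]]]'

```text
time_s: 17.82
ee_pos: [580.7, 51.0, 246.0]
ee_rot: [146.8, 89.9, -140.9]
force: [-0.6, -0.3, 0.3]
gripper_width: 91.1
```

Run:
```python
from h import *
rep(); p,d,c=grab('top','t11'); p2,d2,c2=grab('scene','s11')
cv2.imwrite('pics/t11z.png',cv2.resize(p[150:250,310:420],None,fx=6,fy=6,interpolation=cv2.INTER_CUBIC)[:,:,::-1])
cv2.imwrite('pics/s11z.png',cv2.resize(p2[90:170,160:280],None,fx=6,fy=6,interpolation=cv2.INTER_CUBIC)[:,:,::-1])
p,d,K,T=load('t11'); W=np.linalg.inv(T); v,u=np.mgrid[0:384,0:512]
P=np.stack([(u-K[0,2])/K[0,0]*d,-(v-K[1,2])/K[1,1]*d,-d],-1)@W[:3,:3].T+W[:3,3]
m=(P[...,2]>153)&(P[...,2]<172)&(u>350)&(u<400)&(v>190)&(v<240)
q=np.argwhere(m)[:,::-1].astype(np.float32); e=cv2.minEnclosingCircle(q); X=onz(K,T,*e[0],162); print(m.sum(),e,X,'off',(X-seat)@xv,(X-seat)@yv)
Pm=P[m]; A=np.c_[Pm[:,:2]-Pm[:,:2].mean(0),np.ones(len(Pm))]; print('plane',np.linalg.lstsq(A,Pm[:,2],rcond=None)[0])
p,d,K,T=load('s11'); W=np.linalg.inv(T)
P=np.stack([(u-K[0,2])/K[0,0]*d,-(v-K[1,2])/K[1,1]*d,-d],-1)@W[:3,:3].T+W[:3,3]
q=P[(u>195)&(u<230)&(v>105)&(v<145)]
m=(q[:,2]>157)&(q[:,2]<168);mid=(q[m].min(0)+q[m].max(0))/2;print('scene cap mid',mid,'size',np.ptp(q[m],axis=0),'off',(mid-seat)@xv,(mid-seat)@yv)
```

```text
t 17.82 pos [580.7  51.  246. ] F [-0.6 -0.3  0.3] M [-0.037  0.046  0.019] w 91.1 q [  4.  18.  85.  -0.  77. -68.]
jaw angle 72.31 toolx [-1.e-03 -8.e-04 -1.e+00]
tool y,z world [-0.953  0.304  0.001] [ 0.304  0.953 -0.001]
591 ((371.5853576660156, 212.5731658935547), 14.04751968383789) [ 493.97207427 -230.52704773  162.        ] off -0.3935181655727835 2.4447820879679205
plane [ 8.31254822e-03 -1.38809820e-02  1.61253339e+02]
scene cap mid [ 494.97533005 -232.47790341  161.45050965] size [59.41974335 61.84260982  8.80729815] off 0.8140058238778333 0.6133310363597124
```

View pics/t11.png

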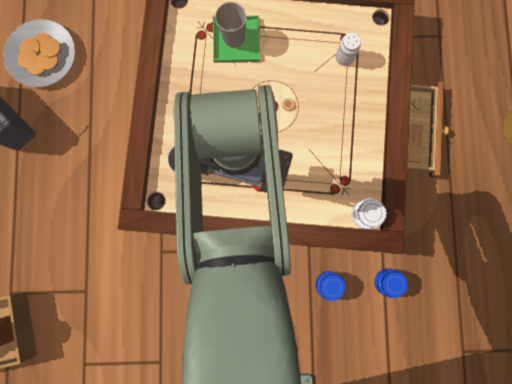

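View pics/t11z.png

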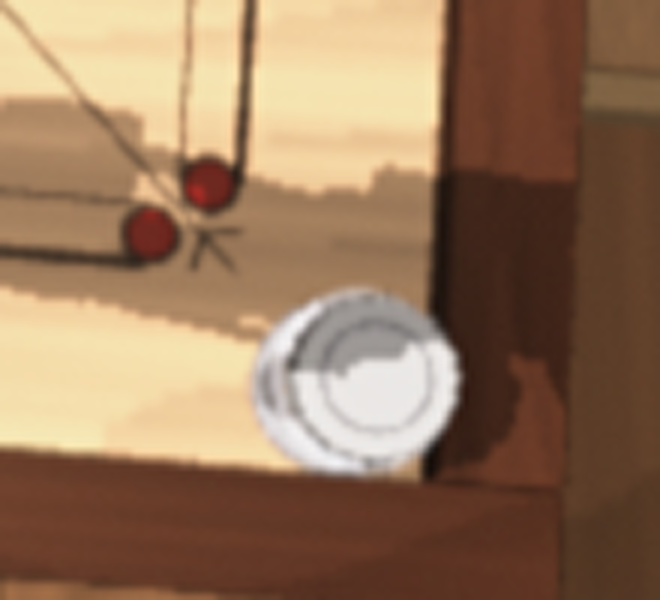

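>>> send_rows --commands '[[[0,-0.1,-0.5,0,0,0],[0,-0.2,-1,0,0,0]]]' --jaw 1

```text
time_s: 18.18
ee_pos: [569.3, -51.1, 246.5]
ee_rot: [-127.3, 90.0, -54.9]
force: [-0.5, 0.6, 0.1]
gripper_width: 74.0
```

>>> send_rows --commands '[[[0,-0.1,-0.5,0,0,0],[0,-0.2,-1,0,0,0]]]'

```text
time_s: 18.42
ee_pos: [557.6, -153.2, 246.6]
ee_rot: [-109.9, 90.0, -37.6]
force: [1.1, 0.7, -1.0]
gripper_width: 54.0
```

>>> send_rows --commands '[[[0,-0.07,-0.3,0.03,0,0],[0,-0.07,-0.3,0.06,0,0],[0,-0.07,-0.3,0.093,0,0],[0,-0.07,-0.3,0.093,0,0],[0,-0.07,-0.3,0.093,0,0]]]'

```text
time_s: 19.05
ee_pos: [555.9, -181.6, 246.4]
ee_rot: [-66.1, 90.0, -27.1]
force: [-0.1, 1.0, -0.4]
gripper_width: 4.2
```

Run:
```python
from h import *
rep([555,-184,120]); grab('wrist','w12')
```

```text
t 19.05 pos [ 555.9 -181.6  246.4] F [-0.1  1.  -0.4] M [ 0.003 -0.022 -0.039] w 4.2 q [-19.  18.  85.  -0.  77. -58.]
jaw angle 38.98 toolx [ 1.e-04 -0.e+00 -1.e+00]
tool y,z world [-0.629  0.777 -0.   ] [0.777 0.629 0.   ]
shift norm [ 1.264 -0.013 -0.022]
```

View pics/w12.png

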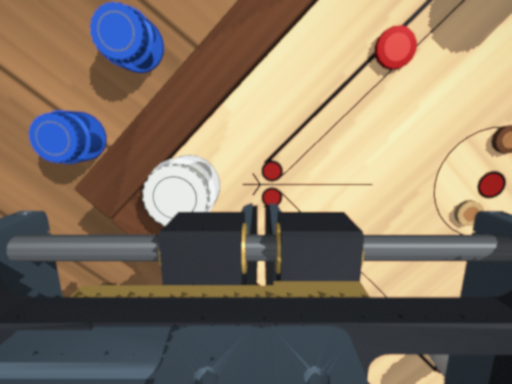

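Run:
```python
from h import *
p,d,K,T=load('w12')
for u,v in [(200,225),(250,215),(275,212),(320,225),(180,260)]:
    print(u,v,pt(K,T,u,v,d[v,u]).round(1))
```

```text
200 225 [ 518.  -162.2  342.8]
250 215 [ 539.5 -171.   272.1]
275 212 [ 550.3 -162.3  266.7]
320 225 [ 544.4 -141.1  342.4]
180 260 [ 519.3 -170.9  348.8]
```

>>> send_rows --commands '[[[0.4,0,0,0,0,0],[0.8,0,0,0,0,0],[1,0,0,0,0,0]]]'

```text
time_s: 19.48
ee_pos: [555.1, -180.5, 144.1]
ee_rot: [121.9, 89.8, 160.9]
force: [0.6, 0.7, 0.1]
gripper_width: 0.5
```

>>> send_rows --commands '[[[0.15,0,0,0,0,0],[0.28,0,0,0,0,0],[0.28,0,0,0,0,0],[0.28,0,0,0,0,0]]]'

```text
time_s: 19.98
ee_pos: [556.9, -181.2, 119.1]
ee_rot: [-55.6, 89.9, -16.7]
force: [0.2, 0.1, 0.3]
gripper_width: 0.7
```

```bash
cat >> h.py <<'E'
def diag():
    s=env.state(); r=R(s); n=(xv+yv)/2**.5; d=s['ee_pos']-seat; t=np.array([-n[1],n[0],0])
    print('diag %.1f lat %.1f z %.1f'%(d@n,d@t,s['ee_pos'][2]),'F diag %.2f lat %.2f z %.2f'%(s['force']@n,s['force']@t,s['force'][2]),'t in tool',(r.T@t).round(3),'w',round(s['gripper_width'],1),'t',round(s['time_s'],2))
E
python3 - <<'E'
from h import *
diag()
E
```

```text
diag 81.4 lat 1.0 z 119.1 F diag 0.16 lat -0.06 z 0.27 t in tool [-0.001  1.     0.002] w 0.7 t 19.98
```

>>> send_rows --commands '[[[0,-0.004,-0.1,0,0,0],[0,-0.004,-0.2,0,0,0],[0,-0.004,-0.28,0,0,0],[0,-0.004,-0.28,0,0,0]]]'

```text
time_s: 20.48
ee_pos: [534.1, -199.4, 118.5]
ee_rot: [24.4, 90.0, 63.2]
force: [0.1, -0.5, -1.1]
gripper_width: 0.6
```

Run:
```python
from h import *
diag()
```

```text
diag 52.3 lat 1.1 z 118.5 F diag -0.19 lat -0.44 z -1.10 t in tool [0. 1. 0.] w 0.6 t 20.48
```

>>> send_rows --commands '[[[0,0,-0.01,0,0,0],[0,0,-0.02,0,0,0],[0,0,-0.02,0,0,0]]]'

```text
time_s: 20.85
ee_pos: [533.3, -200.0, 118.3]
ee_rot: [69.5, 90.0, 108.4]
force: [0.4, -0.6, 0.5]
gripper_width: 0.4
```

Run:
```python
from h import *
diag()
```

```text
diag 51.2 lat 1.1 z 118.3 F diag -0.05 lat -0.78 z 0.52 t in tool [0.    1.    0.002] w 0.4 t 20.85
```

>>> send_rows --commands '[[[0,0,-0.01,0,0,0],[0,0,-0.02,0,0,0],[0,0,-0.02,0,0,0]]]'

```text
time_s: 21.22
ee_pos: [531.6, -201.4, 118.3]
ee_rot: [73.8, 90.0, 112.7]
force: [0.3, -0.4, 0.1]
gripper_width: 0.6
```

Run:
```python
from h import *
diag()
```

```text
diag 49.0 lat 1.1 z 118.3 F diag 0.00 lat -0.55 z 0.06 t in tool [0.    1.    0.001] w 0.6 t 21.23
```

>>> send_rows --commands '[[[0,0,-0.01,0,0,0],[0,0,-0.01,0,0,0]]]'

```text
time_s: 21.48
ee_pos: [530.8, -202.0, 118.3]
ee_rot: [32.0, 90.0, 70.9]
force: [-0.2, 0.5, 0.1]
gripper_width: 0.5
```

Run:
```python
from h import *
diag()
```

```text
diag 48.0 lat 1.1 z 118.3 F diag 0.14 lat 0.56 z 0.05 t in tool [0.    1.    0.001] w 0.5 t 21.48
```

>>> send_rows --commands '[[[0,0,-0.01,0,0,0],[0,0,-0.01,0,0,0]]]'

```text
time_s: 21.72
ee_pos: [530.0, -202.7, 118.3]
ee_rot: [23.3, 90.0, 62.1]
force: [-0.8, -0.1, 0.5]
gripper_width: 0.4
```

>>> send_rows --commands '[[[0,0,-0.01,0,0,0],[0,0,-0.01,0,0,0]]]'

```text
time_s: 21.98
ee_pos: [529.3, -203.3, 118.3]
ee_rot: [13.8, 90.0, 52.7]
force: [-0.1, -0.5, 0.6]
gripper_width: 0.3
```

Run:
```python
from h import *
diag()
p,d,c=grab('wrist','w13')
diag()
```

```text
diag 46.0 lat 1.1 z 118.3 F diag -0.39 lat -0.33 z 0.57 t in tool [0.    1.    0.001] w 0.3 t 21.98
diag 46.1 lat 1.1 z 118.3 F diag 0.31 lat -0.17 z -0.29 t in tool [0.    1.    0.001] w 0.5 t 22.02
```

View pics/w13.png

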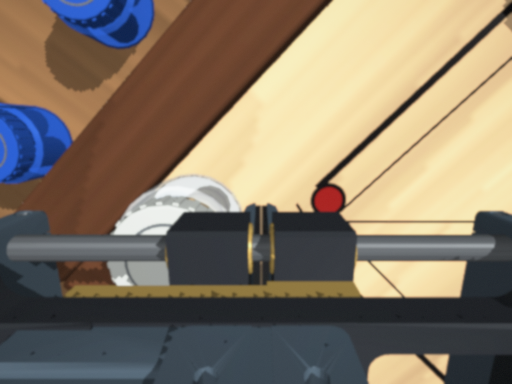

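>>> send_rows --commands '[[[0,0,-0.01,0,0,0],[0,0,-0.015,0,0,0],[0,0,-0.015,0,0,0]]]'

```text
time_s: 22.4
ee_pos: [528.6, -203.9, 118.5]
ee_rot: [-14.1, 89.9, 24.7]
force: [1.2, 1.9, -0.0]
gripper_width: 0.6
```

>>> send_rows --commands '[[[0,0,-0.01,0,0,0],[0,0,-0.01,0,0,0]]]'

```text
time_s: 22.65
ee_pos: [528.5, -204.1, 118.8]
ee_rot: [-12.9, 89.8, 26.0]
force: [3.5, 4.4, 1.0]
gripper_width: 0.4
```

>>> send_rows --commands '[[[0,0,-0.01,0,0,0],[0,0,-0.01,0,0,0]]]'

```text
time_s: 22.9
ee_pos: [528.4, -204.3, 119.0]
ee_rot: [-11.9, 89.7, 27.0]
force: [5.4, 7.0, 1.3]
gripper_width: 0.6
```

>>> send_rows --commands '[[[0,0,0.02,0,0,0],[0,0,0.04,0,0,0],[0,0,0.15,0,0,0],[0,0,0.4,0,0,0],[0,0,0.4,0,0,0]]]'

```text
time_s: 23.52
ee_pos: [559.6, -179.0, 118.2]
ee_rot: [-35.5, 90.0, 3.5]
force: [0.5, -0.6, -0.3]
gripper_width: 0.3
```

>>> send_rows --commands '[[[-0.4,0,0,0,0,0],[-0.8,0,0,0,0,0],[-1,0,0,0,0,0]]]'

```text
time_s: 23.9
ee_pos: [558.6, -180.4, 220.7]
ee_rot: [-64.5, 89.8, -25.6]
force: [-0.0, 0.2, 0.1]
gripper_width: 0.9
```

>>> send_rows --commands '[[[-0.3,0.5,0.5,0,0,0],[-0.3,1,0.9,0,0,0],[-0.3,1,1,0,0,0]]]'

```text
time_s: 24.28
ee_pos: [572.5, -36.6, 249.2]
ee_rot: [-11.3, 90.0, 27.8]
force: [0.9, -0.7, -0.5]
gripper_width: 0.1
```

>>> send_rows --commands '[[[0,0.5,0.3,0,0,0],[0,1,0.3,0,0,0],[0,1,0.3,0,0,0],[0,1,0.3,0,0,0]]]'

```text
time_s: 24.78
ee_pos: [533.7, 56.8, 248.5]
ee_rot: [-82.4, 89.9, -43.5]
force: [0.3, -0.0, -0.4]
gripper_width: 0.4
```

Run:
```python
from h import *
rep(); p,d,c=grab('top','t14'); p2,d2,c2=grab('scene','s14')
v,u=np.mgrid[0:384,0:512]
for fn,(a,b,cc,e) in [('t11',(350,400,190,240)),('t14',(350,400,190,240)),('s11',(195,230,105,145)),('s14',(195,230,105,145))]:
    p,d,K,T=load(fn); W=np.linalg.inv(T)
    P=np.stack([(u-K[0,2])/K[0,0]*d,-(v-K[1,2])/K[1,1]*d,-d],-1)@W[:3,:3].T+W[:3,3]
    q=P[(u>a)&(u<b)&(v>cc)&(v<e)]; m=(q[:,2]>157)&(q[:,2]<168); mid=(q[m].min(0)+q[m].max(0))/2
    print(fn,mid.round(1),q[m].mean(0).round(2),'off',((mid-seat)@xv).round(1),((mid-seat)@yv).round(1))
p0=load('top0')[0]
```

```text
t 24.77 pos [533.7  56.8 248.5] F [ 0.3 -0.  -0.4] M [-0.027  0.001 -0.023] w 0.4 q [  5.  14.  91.  -0.  75. -34.]
jaw angle 38.94 toolx [ 7.e-04 -7.e-04 -1.e+00]
tool y,z world [-0.628  0.778 -0.001] [0.778 0.628 0.   ]
t11 [ 494.5 -231.6  161.4] [ 494.32 -231.62  161.42] off 0.2 1.4
t14 [ 494.4 -232.   161.7] [ 494.39 -231.63  161.53] off 0.2 1.0
s11 [ 495.  -232.5  161.5] [ 496.75 -228.98  161.82] off 0.8 0.6
s14 [ 494.7 -230.4  161.6] [ 496.94 -228.95  161.6 ] off 0.3 2.6
```

View pics/t14.png

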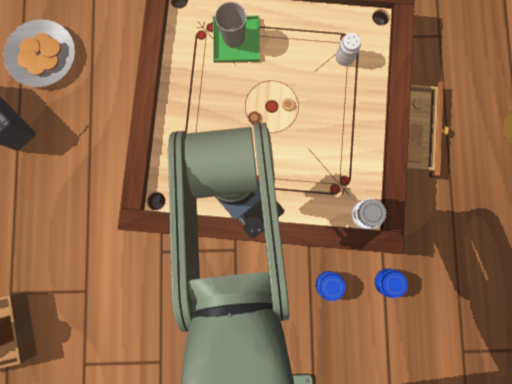

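View pics/s14.png

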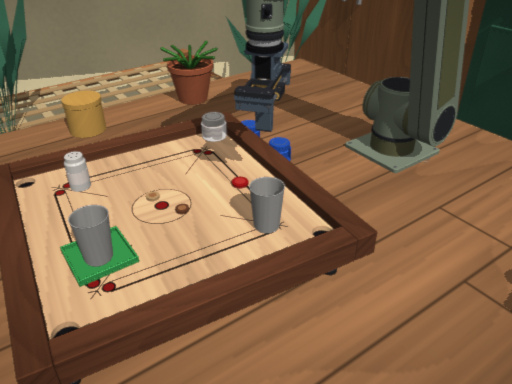

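Run:
```python
from h import *
print(env.job_done())
```

```text
the job is handed in; nothing more can be done
None
```

I gripped the coin box by its cap and slid it into the near right corner. I pressed it against both rails with about 8–13 N each, turned the cap about 62° anticlockwise, released it and handed the job in at about 25 s. The last pictures show the box upright in the corner, the robot clear of it, and the tumbler, striker and coins where they were.

**Cap:** the twist moment stayed around 0.14 N m, then rose to about 0.28 N m from roughly 58° on. I took that as the stop. I did not see the stop in a picture. In the last few degrees past it, the box itself or the grip probably slipped a little, because the moment levelled off instead of climbing.

**Touching both rails:** after letting go, I nudged the box diagonally with the shut fingers, up to about 9 N. It was stiff from first contact and the top camera showed it did not move, so it was already seated.

**Disagreements:** camera estimates of the box centre came out 0.2–0.8 mm off the seat point along x and 0.6–2.6 mm along y. That scatter is about the size of the camera error, so I relied on the contact check. The rail forces are tool readings and include some friction, so each rail's true load is known only to within a few newtons. I estimated a peak of about 13–14 N on the near rail, and about 6 N on the right rail as the moment levelled off, just under the 7 N asked.

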